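# Hold the spice mill at its pulse mark

### The arm

A 7-joint arm with a two-finger parallel gripper is mounted at the origin on a cart in front of the work surface, level with it; the furniture and walls round the work are solid. World frame = base frame: x ahead of the robot, y to its left, z up, the work surface at z = 0. Lengths are in m, angles in rad, forces in N, time in s.
With the tool pointing down it reaches from about 0.4 to 0.85 m from the base axis. Payload 10.4 kg.
Tool frame: the origin (TCP) lies at the very end of the fingers, on their centre line; the grasp point (between the pads) lies 19 mm behind it (manip.grip_point_offset is the z of the grasp point in the tool frame, in m); z points along the fingers, y is the direction in which the jaws open and shut (so a half turn about z gives the same grasp; the last joint's range is limited). The gripper opens to 85 mm and grips with 20 to 120 N. Pads are 22 mm wide; open, the fingers measure 114 mm over their backs; the gripper's body (76 mm by 85 mm) begins 54 mm behind the grasp point. The pads swing forward as they close: fully open they stand 13 mm farther back than shut.
Start: joints at [-1.349, 0.332, -0.065, 1.46, 0.022, 1.35, -0.088], TCP at [0.151, 0.606, 0.231] pointing down, gripper open.
Joint ranges: [-2.6, 2.6], [-0.5, 2.12], [-1.47, 1.34], [0.16, 2.42], [-1.27, 4.41], [0.06, 2.06], [-2.6, 2.6]. Speed limits (rad/s): [2.22, 2.22, 2.79, 2.79, 3.14, 3.14, 3.14].

### API

Orientations are given as a unit quaternion [x, y, z, w].
In Python, from workcell import manip, camera, get_calibration, hand_in gives the robot as it stands.
- The arm moves only by the shell command python3 -m pendant 'ROWS' [FORCE]. ROWS is JSON, a list of rows, each a list of 5 numbers: the shift along the tool's x, y, z in units of 40 mm (1.0 is 40 mm), then the turn about the tool's z in units of 6 degrees (1.0 is 6 degrees), then the closure, from 0 (fully open) to 1 (shut). A call has 1 to 5 rows; each row is the pose to reach, as a shift and turn from the pose commanded when the call began, along the tool's axes at that moment; what a row does not reach only later rows make up. A row lasts 1/8 s, in which the tool goes at most 62.5 mm and 10.7 degrees, less where a joint would pass 70% of its speed; a pose out of reach is approached as far as the arm can. A call with a gripper value outside its range is refused whole. The fingers move at their own pace and stop on an object; FORCE is the grip in N (left out, the last holds). Time passes only in rows, so rows that repeat a pose let the fingers close. It gives the time, the measured TCP pose, the force and the opening at its end, in the units of the state.
- manip.get_obs(): the state, without advancing time (a new reading comes with each control period).
- camera(name): name is "scene" or "side" or "wrist"; returns (picture, depth): 400x640x3 uint8, red, green, blue; 400x640 float32, m along the optical axis (not along the pixel's ray), 0 where there is no reading.
- get_calibration(name): a dict with "vfov" (degrees; the focal length in pixels is half the picture's height over the tangent of half this angle, whatever the lens; pixels are square), "cx", "cy" (the principal point, pixels), "distortion" ([k1, k2, p1, p2, k3] as OpenCV has them; the pictures are not rectified), "position" and "rotation" of the camera in the world. Camera axes: x right, y down, z forward; pixel columns grow to the right and rows downward; lengths in m; the calibration is good to about 2 mm. A picture is of the moment at which its call begins: read the wrist's pose just before it. get_calibration takes no time and is no camera call; for the wrist camera it gives the pose at the moment of the call.
- hand_in(): hands the job in, once; it reports no verdict.
The state is a dict: "clock": time; "joint_pos": joint angles; "joint_velocities": joint speeds; "tau": joint torques, N m; "position": TCP position; "ee_rot": TCP orientation; "ft_force": force on the tool from outside, world axes, zero at the start; "torque": the same for the moment, N m; "grip_width": opening from 0.0 (shut) to 1.0 (fully open).
Only numpy, scipy, OpenCV 4.12 (cv2) and the standard library are available. Lean on these libraries where they do the work, as an engineer would, in place of code of your own. Each camera call takes 0.05 s, during which the arm holds its last target.

### The job

Fit the lugged lid with the bar handle onto the spice mill: drop it in with its two lugs through the two slots until its flange sits flat on the collar, then twist it clockwise (seen from above) against the spring to the raised bar mark, half-way along its turn, which pulses the mill; never go on past the click that locks it. Finish while still gripping the handle and holding the lid at that mark: the spring would turn it back, so do not let go. Leave the storage lid with the round knob, the two shakers and the ramekin where they stand.

Things in the scene. Friction and masses are not known exactly. Their poses are not given: they have to be found in the camera images.
- lid_grip (a point): Middle of the black bar handle of the loose mill lid (0.12 to 0.21 kg), where to grip it, 46 mm above the lid's underside. The bar is 70 mm long along this point's x and 20 mm thick along y; its top is 14 mm above this point, the flange it stands on 24 mm below. z is up; the lid starts lying upright on the table.
- lid_flange (a point): On the mill lid's axis at the underside of its 94 mm flange (6 mm thick), 30 mm below lid_grip, same axes. Under the flange: a plug 66 mm across, 16 mm deep, chamfered; at its foot two lugs to +x and -x, in line with the handle, 12 mm wide along y, 6 mm tall, reaching 41 mm from the axis. A half turn of the lid makes no difference.
- lid_pointer (a point): Rim of the lid's flange in line with the bar handle (46 mm from the axis along the lid's +x), with a small black pointer rib; its twin lies opposite.
- mill_collar (a point): Centre of the open collar on the spice mill, level with the collar's flat top, on which the lid's flange comes to rest. Bore 72 mm across (3 mm free round the plug). x points to one of the two entry slots, the other is at -x. The lid goes in with its handle in line with x, either way round, then turns clockwise seen from above (negative about z).
- slot (a point): Middle of the entry slot on the mill's +x side, level with the collar's top, 41 mm from the axis. The slots are 20 mm wide and reach 45 mm from the axis; a small raised dot stands on the rim at either side of each.
- mark (a point): Raised dark bar mark, 5 mm wide, on the collar's rim (and 18 mm down its side), 51 mm from the axis, 38 degrees (0.66 rad) clockwise from the +x slot; its twin lies opposite. At the pulse position the lid's pointer ribs and handle point at the marks (within 9 degrees). A ball catch is felt from about 48 degrees and clicks over at about 56 to 62: too far. Three small dots at 76 to 82 degrees show the locked end.
- drive_ring (a joint): Turn of the sprung drive ring inside the mill, rad: 0 at rest, growing as the lid's lugs push it clockwise. The lid turns freely for about 0.1 rad first, so the ring reads about 0.56 with the lid at the mark, and pushes back with about 0.23 N m there; let go, it springs back close to 0. Over 1.0 the catch has clicked.
- storage_lid: Loose round lid that does not belong on the mill: 94 mm disc with a round black knob, no lugs, 42 mm tall; origin at the centre of its underside. Leave it.
- shaker: Loose white shaker with a pale cap, 41 mm across, 84 mm tall; origin at the centre of its underside. Leave it.
- dark_shaker: Loose shaker of the same shape with dark contents, 41 mm across, 84 mm tall; origin at the centre of its underside. Leave it.
- ramekin: Loose small dip cup, 65 mm across, 37 mm tall; origin at the centre of its underside. Leave it.
- mill: The spice mill, fixed to the table, grey with a metal collar: 124 mm across at the foot, 108 mm at the collar, 62 mm tall; origin at the centre of its foot, x to a slot. Under the collar's 7 mm ledge is a chamber 90 mm across, its floor 24 mm below the collar's top.
Not all that is in view belongs to the job. Leave any red look-alike of the part that bears lid_grip alone.

How it is judged:
On the way, in this order (a step that is already met when the one before it is completed fails the run):
1. the mill lid is lifted clear of the table (height (world z) of lid_flange above 0.05 m), for 0.1 s.
2. the lid sits flat on the collar, lugs down through the slots, not yet turned to the mark (z of lid_flange in the frame of mill_collar between -0.003 and 0.003 m and horizontal distance between lid_flange and mill_collar below 0.006 m and angle between lid_flange's own z axis and vertical below 0.07 rad and angle between the x axis of lid_flange and the x axis of mill_collar, either way round below 0.45 rad), for 0.1 s.
At the end, for the whole second after the job is handed in: The mill lid sits flat on the collar (flange within 3 mm of its top, centred within 6 mm, tilt under 4 degrees), turned clockwise to 38 degrees from the slots (29 to 47 degrees) with the sprung drive ring pushed round by it, at rest, and the fingers still grip it (z of lid_flange in the frame of mill_collar between -0.003 and 0.003 m and horizontal distance between lid_flange and mill_collar below 0.006 m and angle between lid_flange's own z axis and vertical below 0.07 rad and angle between the x axis of lid_flange and the x axis of mill_collar, either way round between 0.5 and 0.82 rad and value of joint drive_ring between 0.25 and 0.85 rad and angular speed of mill_lid below 0.15 rad/s and contact force between the fingers and mill_lid above 2 N); the arm keeps its last pose, push and grip.
It fails at once if the lid is turned on past the click (value of joint drive_ring above 1 rad).
It fails at once if the storage lid is pushed or lifted away (distance of storage_lid from where it was at the start of the episode above 0.03 m).
It fails at once if the white shaker is pushed or lifted away (distance of shaker from where it was at the start of the episode above 0.03 m).
It fails at once if the dark shaker is pushed or lifted away (distance of dark_shaker from where it was at the start of the episode above 0.03 m).
It fails at once if the ramekin is pushed or lifted away (distance of ramekin from where it was at the start of the episode above 0.03 m).
It also fails if it takes over 45 s, if anything falls off the work surface, if the arm or the gripper's body presses on something with over 40 N, if the wrist force passes 120 N, or if a joint passes its speed limit or range.

## Working session

There is one attempt and no reset: what is moved stays moved. The work goes in short steps, Python scripts to look and compute and a shell command to move; the robot and the scene stay as the last step left them, time stands still between calls to the robot, and variables do not carry over. Pictures are saved under pics/ and viewed, and the job is handed in when it is done.

```bash
ls; mkdir -p pics; python3 - <<'E'
from workcell import manip,camera,get_calibration
import cv2,numpy as np
o=manip.get_obs();print(o['clock'],o['position'],o['ee_rot'],o['grip_width'],manip.grip_point_offset)
for n in("scene","side","wrist"):
    p,d=camera(n);cv2.imwrite(f"pics/{n}0.png",p[:,:,::-1]);np.save(f"pics/{n}0.npy",d)
    c=get_calibration(n);print(n,c)
E
```

```text
pics
0.0 [0.15137441 0.60598608 0.23048834] [ 1.22090255e-01  9.92518725e-01 -7.37174814e-04 -7.83476715e-05] 1.0010570496215383 -0.0187
scene {'vfov': 45.15158060628142, 'cx': 319.0403777993222, 'cy': 191.45697477593572, 'distortion': array([-0.01998812,  0.        ,  0.        ,  0.        ,  0.        ]), 'position': array([-0.84078076,  0.60213974,  0.75741026]), 'rotation': array([-0.45133927,  0.70563243, -0.46867431,  0.28057108])}
side {'vfov': 48.02624467533986, 'cx': 312.2478143411071, 'cy': 201.00177818372623, 'distortion': array([-0.01976196,  0.        ,  0.        ,  0.        ,  0.        ]), 'position': array([ 0.09519372, -1.25362296,  0.86864818]), 'rotation': array([ 0.86463637, -0.15742912,  0.07442679, -0.47125436])}
wrist {'vfov': 59.25157074761628, 'cx': 318.2169418350785, 'cy': 198.52791378163724, 'distortion': array([-0.07711093,  0.        ,  0.        ,  0.        ,  0.        ]), 'position': array([0.08315504, 0.62226916, 0.3735439 ]), 'rotation': array([0.78060134, 0.60956322, 0.08510148, 0.10886669])}
```

View pics/scene0.png

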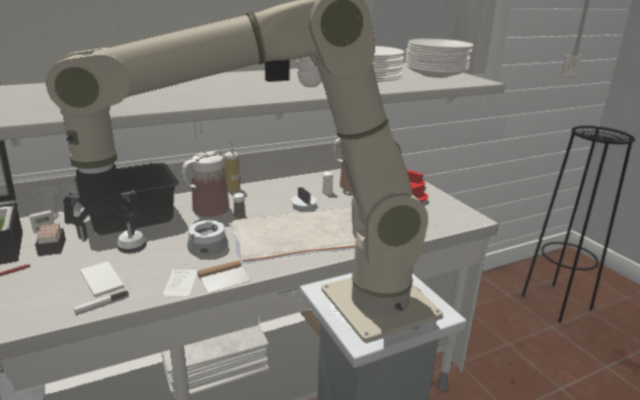

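View pics/side0.png

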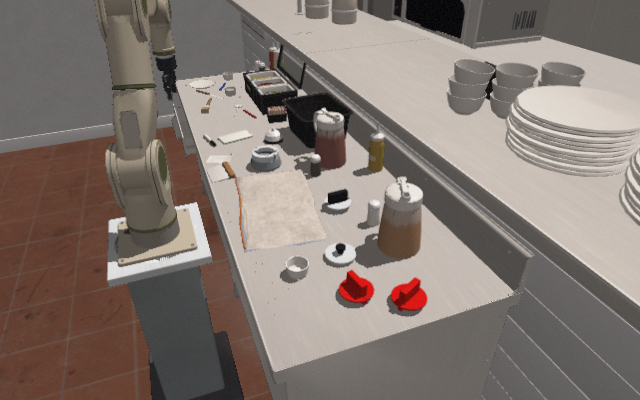

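View pics/wrist0.png

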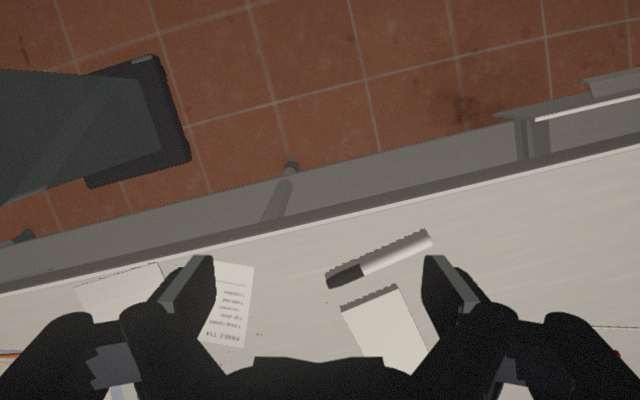

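```bash
cat > h.py <<'E'
import numpy as np,cv2
from scipy.spatial.transform import Rotation as R
def K(c):
    f=200/np.tan(np.radians(c['vfov']/2));return np.array([[f,0,c['cx']],[0,f,c['cy']],[0,0,1]])
def cloud(c,d):
    v,u=np.mgrid[0:400,0:640]
    pts=np.stack([u,v],-1).reshape(-1,1,2).astype(np.float64)
    n=cv2.undistortPoints(pts,K(c),np.array(c['distortion'])).reshape(400,640,2)
    P=np.dstack([n*d[...,None],d])
    return P@R.from_quat(c['rotation']).as_matrix().T+c['position']
def proj(c,X):
    M=R.from_quat(c['rotation']).as_matrix();Xc=(np.atleast_2d(X)-c['position'])@M
    return cv2.projectPoints(Xc,np.zeros(3),np.zeros(3),K(c),np.array(c['distortion']))[0].reshape(-1,2)
E
python3 - <<'E'
from h import *
from workcell import get_calibration
c=get_calibration("side");d=np.load("pics/side0.npy");P=cloud(c,d)
for n,(u,v) in dict(mill=(265,150),lid=(338,196),lidfl=(338,207),sto=(341,247),wsh=(374,203),dsh=(316,157),ram=(297,262),table=(280,210),jug=(330,120),jug2=(403,190),red=(356,280)).items(): print(n,P[v,u].round(3))
# heights clusters
for n,(u0,u1,v0,v1) in dict(mill=(245,285,140,175),lid=(318,358,183,216)).items():
    q=P[v0:v1,u0:u1].reshape(-1,3);q=q[q[:,2]>.012]; print(n,len(q),q.min(0).round(3),q.max(0).round(3),np.median(q,0).round(3))
im=cv2.imread("pics/side0.png")
a=cv2.resize(im[130:190,225:345],None,fx=6.6,fy=6.6,interpolation=cv2.INTER_CUBIC)
cv2.imwrite("pics/crop1.png",a[:, :800])
a=cv2.resize(im[175:295,270:430],None,fx=5,fy=5,interpolation=cv2.INTER_CUBIC)
cv2.imwrite("pics/crop2.png",a)
E
```

```text
mill [0.466 0.379 0.043]
lid [ 0.604 -0.066  0.049]
lidfl [ 0.595 -0.09   0.021]
sto [ 0.51  -0.313  0.041]
wsh [ 0.674 -0.193  0.081]
dsh [0.616 0.178 0.078]
ram [ 0.377 -0.304  0.017]
table [ 0.408 -0.028  0.017]
jug [0.692 0.225 0.198]
jug2 [ 0.681 -0.342  0.213]
red [ 0.481 -0.478  0.064]
mill 657 [ 0.095 -1.254  0.012] [0.568 0.53  0.869] [0.453 0.3   0.041]
lid 430 [ 0.095 -1.254  0.014] [ 0.653 -0.021  0.869] [ 0.6   -0.068  0.027]
```

View pics/crop1.png

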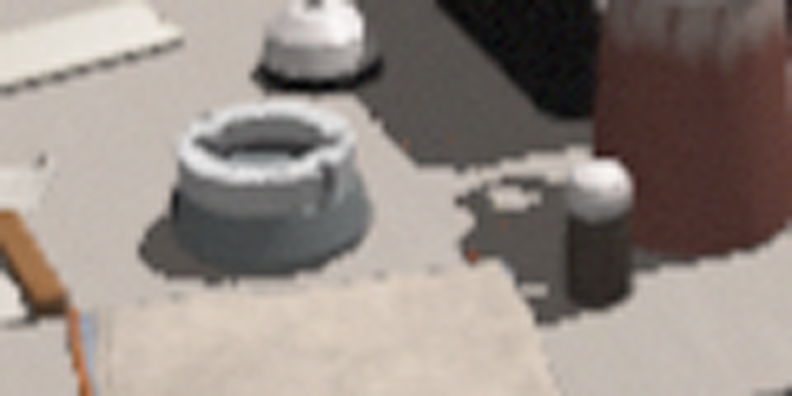

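View pics/crop2.png

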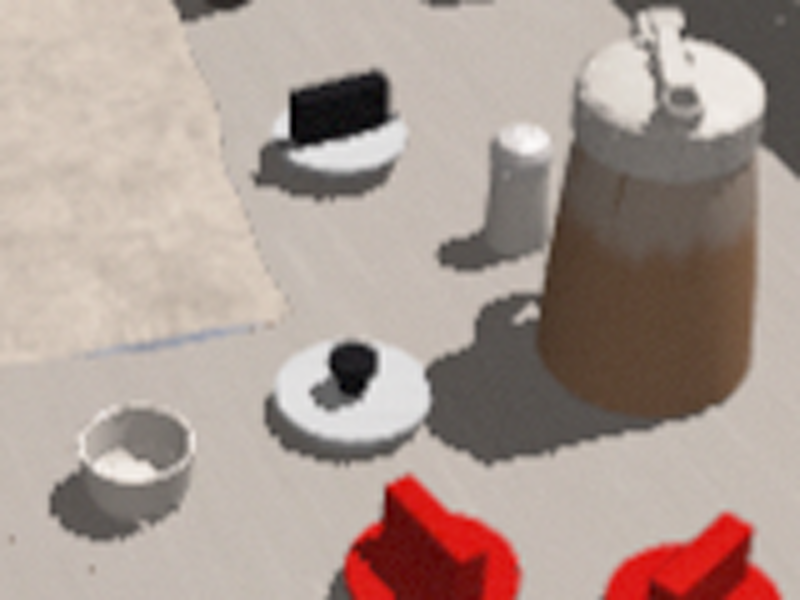

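```bash
python3 - <<'E'
from h import *
from workcell import get_calibration,manip
o=manip.get_obs();T=R.from_quat(o['ee_rot']).as_matrix();print(T.round(3),o['ft_force'],o['torque'])
c=get_calibration("wrist");M=R.from_quat(c['rotation']).as_matrix();print((T.T@M).round(3),T.T@(c['position']-o['position']))
c=get_calibration("side");d=np.load("pics/side0.npy");P=cloud(c,d);im=cv2.imread("pics/side0.png")
q=P[183:216,318:358];b=im[183:216,318:358].max(-1)
bar=q[(b<60)&(q[...,2]>.03)&(q[...,2]<.1)];print(len(bar),bar.min(0),bar.max(0),bar.mean(0))
top=bar[bar[:,2]>np.percentile(bar[:,2],50)];print(np.linalg.svd((bar-bar.mean(0))[:,:2])[2][0])
q=P[140:175,245:285].reshape(-1,3);q=q[(q[:,2]>.055)&(q[:,2]<.075)&(q[:,1]>0)];print(len(q),q.min(0),q.max(0))
E
```

```text
[[-0.97   0.242 -0.   ]
 [ 0.242  0.97  -0.001]
 [-0.    -0.001 -1.   ]] [0.12285203 0.17815843 0.63511263] [ 0.00206437 -0.00388615  0.02606582]
[[-0.    -0.962 -0.274]
 [ 1.    -0.     0.001]
 [-0.001 -0.274  0.962]] [ 0.07012318 -0.00099637 -0.14283659]
189 [ 0.56934674 -0.07609747  0.03012881] [ 0.63551835 -0.04909974  0.06443563] [ 0.60103363 -0.06530728  0.04855241]
[-0.99945566 -0.03299053]
197 [0.40091903 0.27077656 0.05507518] [0.50603536 0.38659817 0.0662354 ]
```

```bash
python3 -m pendant '[[-1.3,-0.7,0,0,0],[-2.6,-1.4,0,0,0],[-3.9,-2.1,0,0,0],[-5.2,-2.8,0,0,0],[-6.5,-3.5,0,0,0]]'; python3 -m pendant '[[-1.3,-0.7,0,0,0],[-2.5,-1.4,0,0,0],[-2.5,-1.4,0,0,0],[-2.5,-1.4,0,0,0]]'
cat > look.py <<'E'
from h import *
import sys
from workcell import manip,camera,get_calibration
n,tag=sys.argv[1:3]
o=manip.get_obs();c=get_calibration(n);p,d=camera(n)
cv2.imwrite(f"pics/{n}{tag}.png",p[:,:,::-1]);np.savez(f"pics/{n}{tag}.npz",d=d,c=c,o=o,P=cloud(c,d))
T=R.from_quat(o['ee_rot']).as_matrix()
print(o['clock'],o['position'].round(4),'toolx',T[:,0].round(4),'q',o['joint_pos'].round(3),'F',o['ft_force'].round(2),'M',o['torque'].round(3),o['grip_width'])
E
python3 look.py wrist 1
```

```text
clock: 0.78
position: [0.3709, 0.406, 0.2313]
ee_rot: [0.122, 0.993, 0.0, -0.0]
ft_force: [0.2, 0.3, -0.7]
grip_width: 1.002
clock: 1.27
position: [0.4527, 0.3294, 0.231]
ee_rot: [0.122, 0.993, 0.0, -0.0]
ft_force: [-0.5, 0.8, -1.0]
grip_width: 0.999
1.275 [0.4527 0.3294 0.231 ] toolx [-9.703e-01  2.421e-01  8.000e-04] q [-0.873  0.186  0.186  1.648 -0.036  1.312  0.645] F [-0.54  0.8  -0.97] M [0.023 0.059 0.044] 0.9989338391710659
```

```bash
python3 - <<'E'
from h import *
z=np.load("pics/wrist1.npz",allow_pickle=True);P=z['P'];c=z['c'].item()
r=(P[...,2]>.058)&(P[...,2]<.068);q=P[r];print(len(q),np.median(q[:,2]))
q=q[(abs(q[:,0]-.453)<.09)&(abs(q[:,1]-.33)<.09)]
from scipy.optimize import least_squares
print(q.min(0),q.max(0))
(x,y),rr=cv2.minEnclosingCircle(q[:,:2].astype(np.float32));print(x,y,rr)
im=cv2.imread("pics/wrist1.png");
uv=proj(c,[[x,y,.062]])[0];print(uv)
u,v=uv.astype(int);a=im[max(0,v-100):v+100,u-130:u+130];cv2.imwrite("pics/w1c.png",cv2.resize(a,None,fx=3,fy=3,interpolation=cv2.INTER_CUBIC))
E
```

```text
6889 0.062076709765768345
[0.3985618  0.2804635  0.05800418] [0.5062681  0.38771113 0.06524902]
0.4515484571456909 0.33375686407089233 0.05502041056752205
[323.21033092 176.65030044]
```

View pics/w1c.png

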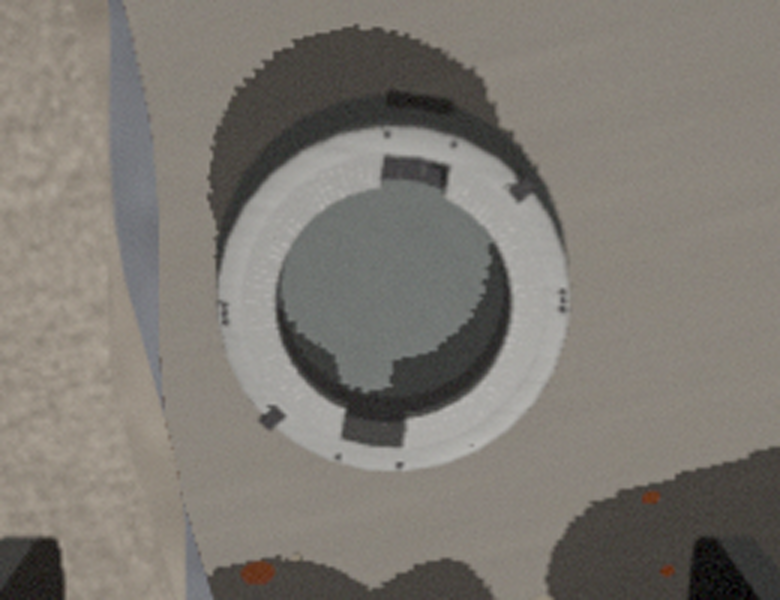

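```bash
cat >> h.py <<'E'
def plane(c,uv,z):
    n=cv2.undistortPoints(np.array(uv,float).reshape(-1,1,2),K(c),np.array(c['distortion'])).reshape(-1,2)
    D=np.c_[n,np.ones(len(n))]@R.from_quat(c['rotation']).as_matrix().T
    return c['position']+D*((z-c['position'][2])/D[:,2])[:,None]
E
python3 - <<'E'
from h import *
from scipy.optimize import least_squares
z=np.load("pics/wrist1.npz",allow_pickle=True);P=z['P'];c=z['c'].item();o=z['o'].item()
# fit center from point cloud ring: outer & inner edge
q=P[(abs(P[...,2]-.062)<.003)];c0=np.array([.4515,.3338])
for it in range(4):
    d=q[:,:2]-c0;a=np.arctan2(d[:,1],d[:,0]);r=np.hypot(*d.T);E=[]
    for k in np.arange(-np.pi,np.pi,.1):
        s=(abs(a-k)<.05)&(r<.056)
        if s.sum()>5:E.append([k,r[s].max(),r[s].min()])
    E=np.array(E)
    f=least_squares(lambda p:E[:,1]-p[0]-p[1]*np.cos(E[:,0])-p[2]*np.sin(E[:,0]),[.054,0,0],loss='soft_l1',f_scale=.001).x
    g=least_squares(lambda p:E[:,2]-p[0]-p[1]*np.cos(E[:,0])-p[2]*np.sin(E[:,0]),[.036,0,0],loss='soft_l1',f_scale=.001).x
    c0=c0+f[1:]
print('center outer',c0,f,'inner',c0+g[1:],g)
F=np.array([[415,172],[375,428],[387,133],[453,144],[338,457],[400,465],[521,188],[271,417],[562,300],[224,312]])/3+[193,76]
X=plane(c,F,.062);d=X[:,:2]-c0
for n,x,dd in zip("slotA slotB dA1 dA2 dB1 dB2 markA markB endA endB".split(),X,d):print(n,x.round(4),np.hypot(*dd).round(4),np.degrees(np.arctan2(dd[1],dd[0])).round(1))
E
```

```text
center outer [0.45233986 0.33434895] [ 5.36806401e-02 -3.61312213e-10  6.62129041e-11] inner [0.45237285 0.33425474] [ 3.61846030e-02  3.29874838e-05 -9.42079196e-05]
slotA [0.4155 0.35   0.062 ] 0.04 157.0
slotB [0.4894 0.3194 0.062 ] 0.04 -21.9
dA1 [0.4026 0.3447 0.062 ] 0.0508 168.2
dA2 [0.4103 0.3626 0.062 ] 0.0507 146.1
dB1 [0.496  0.3058 0.062 ] 0.0522 -33.2
dB2 [0.5033 0.3241 0.062 ] 0.052 -11.4
markA [0.4275 0.3792 0.062 ] 0.0512 119.0
markB [0.4781 0.2888 0.062 ] 0.0523 -60.5
endA [0.4635 0.3843 0.062 ] 0.0511 77.4
endB [0.4423 0.284  0.062 ] 0.0513 -101.3
```

```bash
python3 -m pendant '[[-0.8,-1.3,0,0,0],[-1.6,-2.6,0,0,0],[-2.4,-3.9,0,0,0],[-3.2,-5.2,0,0,0],[-4.0,-6.4,0,0,0]]'; python3 -m pendant '[[-0.7,-0.9,0,0,0],[-1.4,-1.8,0,0,0],[-2.0,-2.4,0,0,0],[-2.0,-2.4,0,0,0],[-2.0,-2.4,0,0,0]]'
python3 look.py wrist 2
```

```text
clock: 1.95
position: [0.5465, 0.0417, 0.2315]
ee_rot: [0.121, 0.993, 0.0, 0.0]
ft_force: [0.8, 1.5, 0.4]
grip_width: 1.003
clock: 2.58
position: [0.6007, -0.0686, 0.2309]
ee_rot: [0.121, 0.993, 0.0, -0.0]
ft_force: [0.5, 0.6, -0.7]
grip_width: 1.0
2.575 [ 0.6007 -0.0686  0.2309] toolx [-9.708e-01  2.400e-01  9.000e-04] q [-0.359  0.303  0.495  1.543 -0.147  1.333  1.48 ] F [ 0.53  0.62 -0.7 ] M [ 0.015 -0.001  0.03 ] 1.0000328883806913
```

View pics/wrist2.png

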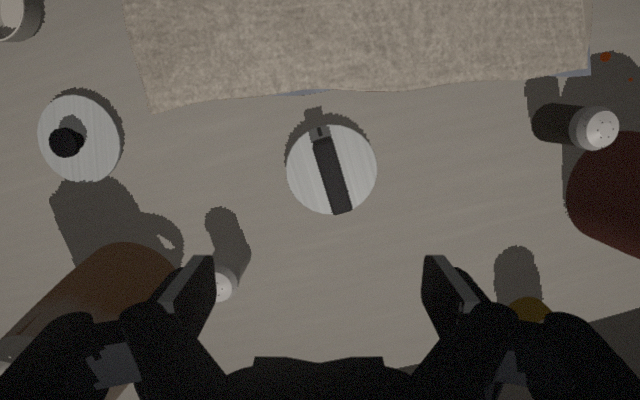

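```bash
python3 - <<'E'
from h import *
z=np.load("pics/wrist2.npz",allow_pickle=True);P=z['P'];c=z['c'].item()
s=np.hypot(P[...,0]-.601,P[...,1]+.066)<.06
t=s&(P[...,2]>.054)&(P[...,2]<.068);q=P[t];print(len(q),np.median(q[:,2]))
(cx,cy),(w,h),a=r=cv2.minAreaRect(q[:,:2].astype(np.float32)*1000);print(r);b=cv2.boxPoints(r)
e=max([b[1]-b[0],b[2]-b[1]],key=np.linalg.norm);print('dir',np.degrees(np.arctan2(e[1],e[0])))
m=q.mean(0);v=np.linalg.svd((q-m)[:,:2])[2][0];print(m,np.degrees(np.arctan2(v[1],v[0])))
f=P[s&(P[...,2]>.018)&(P[...,2]<.027)];print(len(f),np.median(f[:,2]),cv2.minEnclosingCircle(f[:,:2].astype(np.float32)))
E
```

```text
1606 0.0599109168106772
((603.8715209960938, -56.176719665527344), (70.08607482910156, 20.018861770629883), 3.193913698196411)
dir 3.1939151
[ 0.6022639  -0.05618071  0.05979033] 3.112136801948047
4840 0.02211547145604492 ((0.6040534377098083, -0.055980462580919266), 0.04715599864721298)
```

```bash
python3 -m pendant '[[0,0.32,1.0,-1.5,0],[0,0.32,2.2,-2.85,0],[0,0.32,3.2,-2.85,0],[0,0.32,3.2,-2.85,0],[0,0.32,3.2,-2.85,0]]' 60
python3 look.py wrist 3
```

```text
clock: 3.25
position: [0.6048, -0.0575, 0.1052]
ee_rot: [-0.027, 1.0, 0.0, 0.001]
ft_force: [-0.4, 0.2, 0.9]
grip_width: 1.001
3.25 [ 0.6048 -0.0575  0.1052] toolx [-0.9985 -0.0545 -0.0021] q [-0.315  0.409  0.42   1.679 -0.184  1.091  1.784] F [-0.35  0.24  0.85] M [0.025 0.034 0.015] 1.0008599584003182
```

View pics/wrist3.png

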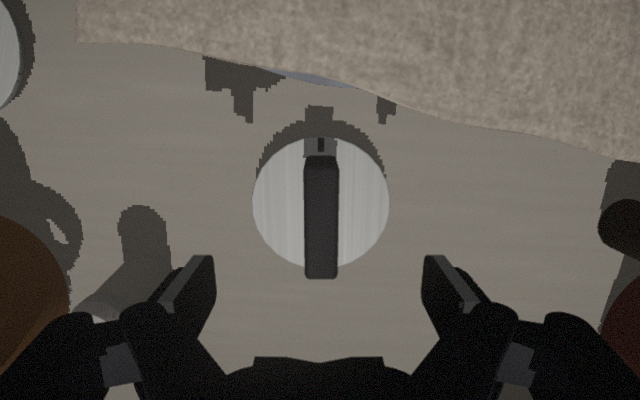

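```bash
python3 - <<'E'
from h import *
z=np.load("pics/wrist3.npz",allow_pickle=True);P=z['P'];c=z['c'].item();o=z['o'].item()
T=R.from_quat(o['ee_rot']).as_matrix()
s=np.hypot(P[...,0]-.604,P[...,1]+.056)<.06
q=P[s&(P[...,2]>.054)&(P[...,2]<.068)]
r=cv2.minAreaRect(q[:,:2].astype(np.float32)*1000);print(len(q),r,np.median(q[:,2]))
t=np.array([r[0][0]/1000,r[0][1]/1000,.029]);print((T.T@(t-o['position'])/.04).round(3))
E
```

```text
3985 ((603.88525390625, -56.44947814941406), (70.0887222290039, 20.0791072845459), 3.2596664428710938) 0.05999458357170773
[0.025 0.027 1.904]
```

```bash
python3 -m pendant '[[0,0.03,0.7,0,0],[0.02,0.03,1.5,0,0],[0.02,0.03,1.9,0,0],[0.02,0.03,1.9,0,0],[0.02,0.03,1.9,0,0.3]]' 60;python3 -m pendant '[[0,0,0,0,0.6],[0,0,0,0,0.9],[0,0,0,0,1],[0,0,0,0,1],[0,0,0,0,1]]' 60; python3 -m pendant '[[0,0,0,0,1],[0,0,0,0,1]]' 60; python3 look.py wrist 4
```

```text
clock: 3.92
position: [0.6041, -0.0572, 0.0289]
ee_rot: [-0.027, 1.0, 0.0, 0.001]
ft_force: [0.6, -0.2, -0.1]
grip_width: 0.819
clock: 4.55
position: [0.6034, -0.0572, 0.0279]
ee_rot: [-0.027, 1.0, 0.0, 0.0]
ft_force: [-0.2, 0.1, 5.3]
grip_width: 0.23
clock: 4.8
position: [0.6034, -0.0571, 0.0278]
ee_rot: [-0.027, 1.0, 0.0, 0.0]
ft_force: [-1.1, 0.0, 6.2]
grip_width: 0.227
4.8 [ 0.6034 -0.0571  0.0278] toolx [-0.9986 -0.0536 -0.001 ] q [-0.293  0.502  0.393  1.734 -0.229  0.95   1.814] F [-1.08  0.03  6.17] M [0.006 0.264 0.005] 0.22694654078376073
```

View pics/wrist4.png

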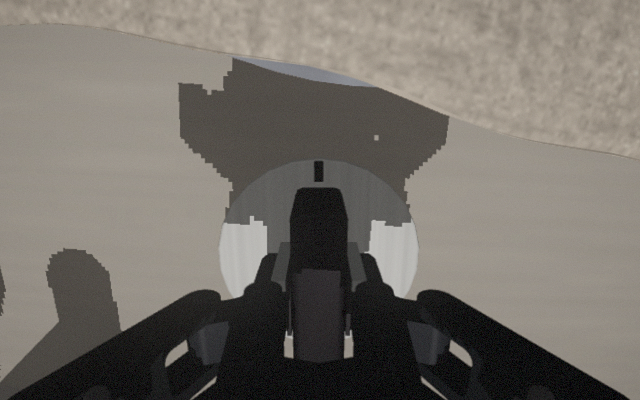

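```bash
python3 -m pendant '[[0,0,-0.8,0,1],[0,0,-2.2,0,1],[0,0,-3.6,0,1],[0,0,-4.6,0,1],[0,0,-4.6,0,1]]' 80; python3 - <<'E'
from workcell import manip
from h import *
o=manip.get_obs();T=R.from_quat(o['ee_rot']).as_matrix();p=o['position'];print(p,T[:,0],o['ft_force'],o['torque'],o['grip_width'])
t=np.array([.4523,.3342,.2]);print((T.T@(t-p)/.04).round(2))
E
```

```text
clock: 5.48
position: [0.6044, -0.0573, 0.2143]
ee_rot: [-0.027, 1.0, 0.0, 0.003]
ft_force: [0.3, 0.3, -2.3]
grip_width: 0.224
[ 0.60435707 -0.05731364  0.21428564] [-0.99855323 -0.053534   -0.00505568] [ 0.31590035  0.25662625 -2.2625144 ] [-0.00134718 -0.05603008 -0.0391546 ] 0.22376806163484395
[3.27 9.98 0.34]
```

```bash
python3 -m pendant '[[0.4,1.2,0,0.5,1],[0.9,2.6,0,1.5,1],[1.35,4.0,0,2.5,1],[1.8,5.4,0,3.5,1],[2.3,6.8,0,4.27,1]]' 80; python3 - <<'E'
from workcell import manip
from h import *
o=manip.get_obs();T=R.from_quat(o['ee_rot']).as_matrix();p=o['position'];print(p,np.degrees(np.arctan2(T[1,0],T[0,0])),o['ft_force'],o['grip_width'])
t=np.array([.4523,.3342,.2]);print((T.T@(t-p)/.04).round(2))
E
```

```text
clock: 6.1
position: [0.4948, 0.211, 0.2096]
ee_rot: [0.197, 0.98, -0.001, -0.001]
ft_force: [1.3, 0.3, -1.8]
grip_width: 0.223
[0.49480952 0.2109523  0.20959153] 157.2902912163133 [ 1.2728733   0.25121952 -1.80457832] 0.22321222020600887
[2.17 2.43 0.24]
```

```bash
python3 -m pendant '[[1.0,1.2,0,0,1],[2.1,2.4,0,0,1],[2.1,2.4,0,0,1],[2.1,2.4,0,0,1],[2.1,2.4,0,0,1]]' 80; python3 look.py wrist 5; python3 look.py side 5; python3 look.py scene 5; python3 - <<'E'
import cv2
a=cv2.imread("pics/side5.png")[100:190,220:340];cv2.imwrite("pics/s5c.png",cv2.resize(a,None,fx=6,fy=6,interpolation=2))
E
```

```text
clock: 6.72
position: [0.4565, 0.3286, 0.2107]
ee_rot: [0.197, 0.98, -0.001, -0.0]
ft_force: [-0.7, -1.3, -1.9]
grip_width: 0.221
6.725 [0.4565 0.3286 0.2107] toolx [-9.226e-01  3.858e-01  1.000e-04] q [-0.904  0.205  0.229  1.671 -0.048  1.272  0.509] F [-0.68 -1.26 -1.87] M [-0.022  0.004 -0.011] 0.22125356176090252
6.775 [0.4565 0.3288 0.2109] toolx [-0.9226  0.3857 -0.    ] q [-0.904  0.205  0.228  1.671 -0.048  1.272  0.508] F [ 0.35  0.59 -2.59] M [-0.026 -0.046 -0.036] 0.21937669579076394
6.825 [0.4565 0.329  0.2111] toolx [-0.9227  0.3856 -0.    ] q [-0.904  0.204  0.228  1.671 -0.048  1.272  0.508] F [ 0.17 -0.57 -1.26] M [-0.035  0.008 -0.022] 0.22256207310229084
```

View pics/wrist5.png

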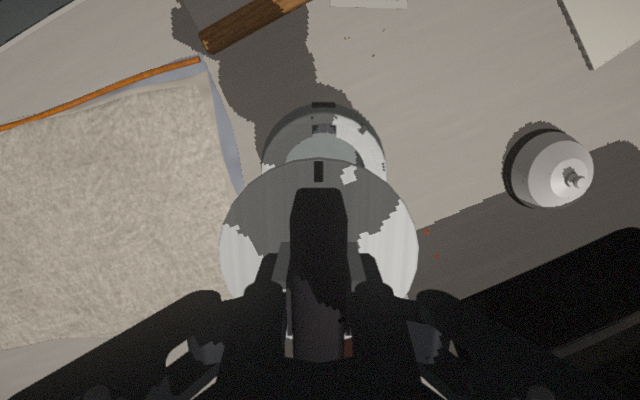

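View pics/s5c.png

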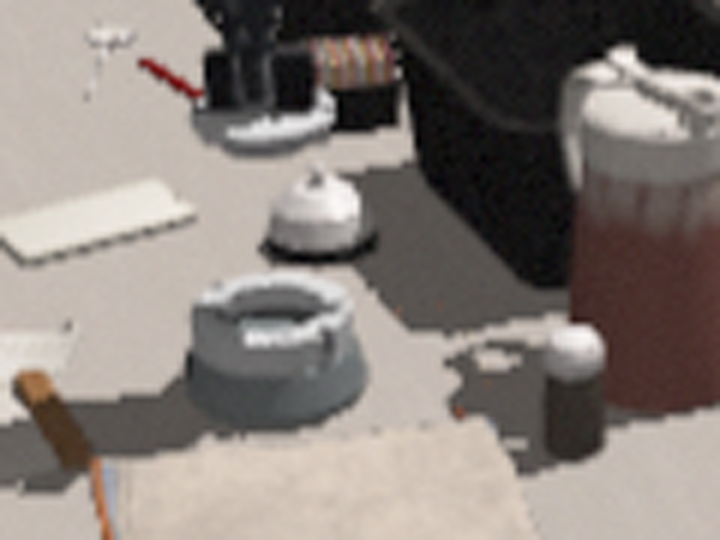

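```bash
cat > lidfit.py <<'E'
from h import *
import sys
from scipy.optimize import least_squares
z=np.load(sys.argv[1],allow_pickle=True);P=z['P'];o=z['o'].item();c=z['c'].item()
T=R.from_quat(o['ee_rot']).as_matrix();L=(P-o['position'])@T   # tool frame
zz=float(sys.argv[2]) if len(sys.argv)>2 else 0.006
m=(abs(L[...,2]-zz)<.006)&(np.hypot(L[...,0],L[...,1])<.055)&(L[...,0]>-.005)
q=L[m];print(len(q))
A=np.c_[q[:,:2],np.ones(len(q))];pl=np.linalg.lstsq(A,q[:,2],rcond=None)[0];print('plane',pl)
# rim edge
c0=np.zeros(2)
for it in range(5):
    d=q[:,:2]-c0;a=np.arctan2(d[:,1],d[:,0]);r=np.hypot(*d.T);E=[]
    for k in np.arange(-1.5,1.5,.06):
        s=(abs(a-k)<.03)
        if s.sum()>5:E.append([k,r[s].max()])
    E=np.array(E)
    f=least_squares(lambda p:E[:,1]-.047-p[0]*np.cos(E[:,0])-p[1]*np.sin(E[:,0]),[0,0],loss='soft_l1',f_scale=.0005)
    c0=c0+f.x
print('centre in tool',c0,'rms',np.std(f.fun))
cc=np.array([*c0,zz]);w=o['position']+T@cc;print('lid world',w,'delta',np.array([.4523,.3342])-w[:2],
 'units',((T.T@np.r_[np.array([.4523,.3342])-w[:2],0])/.04).round(3),'toolang',np.degrees(np.arctan2(T[1,0],T[0,0])))
E
python3 lidfit.py pics/wrist5.npz; python3 lidfit.py pics/wrist4.npz
python3 - <<'E'
from h import *
z=np.load("pics/wrist5.npz",allow_pickle=True);c=z['c'].item();o=z['o'].item()
# mill slot view
P=plane(c,[[323,128]],.062)[0];d=P[:2]-[.4523,.3342];print(np.hypot(*d),np.degrees(np.arctan2(d[1],d[0])))
im=cv2.imread("pics/wrist5.png")[90:190,240:400];cv2.imwrite("pics/w5c.png",cv2.resize(im,None,fx=5,fy=5,interpolation=2))
E
```

```text
12474
plane [ 0.0004505  -0.00037033  0.00573028]
centre in tool [-0.00161381 -0.00100027] rms 0.00023386061039112346
lid world [0.45755035 0.32705876 0.20467051] delta [-0.00525035  0.00714124] units [ 0.19   0.114 -0.   ] toolang 157.3092997000832
12534
plane [ 0.00060389 -0.00132471  0.00563049]
centre in tool [-0.00114718 -0.0006364 ] rms 0.00021243395266797615
lid world [ 0.60462406 -0.05769959  0.02184652] delta [-0.15232406  0.39189959] units [ 3.277e+00  9.988e+00 -2.000e-03] toolang -176.92738044368514
0.04106605369872255 158.11790909541116
```

View pics/w5c.png

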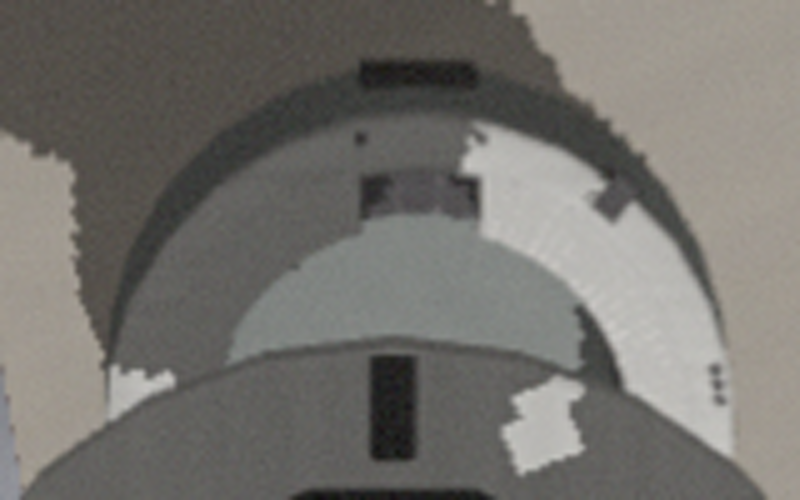

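```bash
python3 -m pendant '[[0.1,0.06,0.8,0,1],[0.19,0.11,1.9,0,1],[0.19,0.11,2.75,0,1],[0.19,0.11,2.75,0,1],[0.19,0.11,2.75,0,1]]' 80; python3 look.py wrist 6; python3 lidfit.py pics/wrist6.npz;  python3 - <<'E'
import cv2
im=cv2.imread("pics/wrist6.png")[90:290,200:440];cv2.imwrite("pics/w6c.png",cv2.resize(im,None,fx=3,fy=3,interpolation=2))
E
```

```text
clock: 7.5
position: [0.4514, 0.3376, 0.1029]
ee_rot: [0.196, 0.981, 0.001, 0.001]
ft_force: [0.9, -0.3, -2.0]
grip_width: 0.224
7.5 [0.4514 0.3376 0.1029] toolx [-9.233e-01  3.841e-01 -8.000e-04] q [-0.904  0.304  0.212  1.79  -0.073  1.053  0.511] F [ 0.88 -0.27 -1.98] M [-0.033 -0.052 -0.022] 0.22403878434796065
12474
plane [ 0.0005045  -0.00045017  0.00570971]
centre in tool [-0.00161117 -0.00103224] rms 0.00022330358109191254
lid world [0.45249712 0.33608192 0.09690401] delta [-0.00019712 -0.00188192] units [-0.014 -0.045 -0.   ] toolang 157.41212262161656
```

View pics/w6c.png

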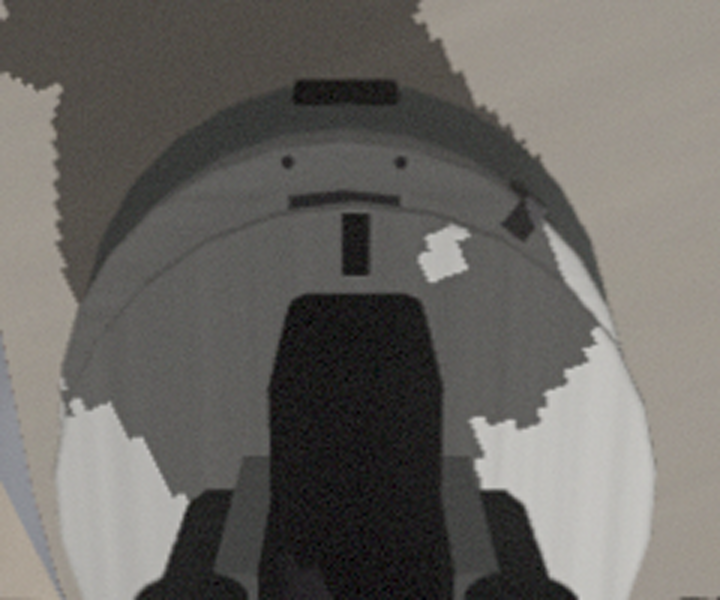

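```bash
python3 -m pendant '[[-0.01,-0.045,0,0,1],[-0.01,-0.045,0.1,0,1],[-0.01,-0.045,0.25,0,1],[-0.01,-0.045,0.42,0,1],[-0.01,-0.045,0.42,0,1]]' 80; python3 look.py wrist 7; python3 lidfit.py pics/wrist7.npz
```

```text
clock: 8.18
position: [0.4497, 0.3353, 0.0836]
ee_rot: [0.195, 0.981, -0.001, -0.0]
ft_force: [-0.8, 0.6, -2.2]
grip_width: 0.22
8.175 [0.4497 0.3353 0.0836] toolx [-9.236e-01  3.833e-01  6.000e-04] q [-0.9    0.324  0.209  1.81  -0.078  1.017  0.517] F [-0.82  0.63 -2.23] M [0.009 0.06  0.036] 0.22030202044928934
12481
plane [ 0.00106353 -0.0004599   0.00570652]
centre in tool [-0.00160653 -0.00104063] rms 0.0002367980481398405
lid world [0.45073165 0.33369692 0.07762309] delta [0.00156835 0.00050308] units [-0.031  0.027 -0.   ] toolang 157.46013803349567
```

```bash
python3 -m pendant '[[-0.03,0.02,0.1,0,1],[-0.03,0.02,0.2,0,1],[-0.03,0.02,0.26,0,1],[-0.03,0.02,0.26,0,1]]' 80; python3 look.py wrist 8; python3 lidfit.py pics/wrist8.npz
```

```text
clock: 8.72
position: [0.4515, 0.3359, 0.074]
ee_rot: [0.196, 0.981, -0.0, -0.0]
ft_force: [-0.1, -0.3, -1.8]
grip_width: 0.222
8.725 [0.4515 0.3359 0.074 ] toolx [-9.236e-01  3.835e-01  1.000e-04] q [-0.897  0.339  0.208  1.814 -0.082  0.998  0.521] F [-0.15 -0.31 -1.85] M [-0.091 -0.022 -0.029] 0.22192128489470767
15021
plane [ 0.04330057 -0.00078648  0.00571114]
centre in tool [ 0.00531403 -0.00157558] rms 0.0018122859088614267
lid world [0.446015   0.33643876 0.0680504 ] delta [ 0.006285   -0.00223876] units [-0.167  0.009 -0.   ] toolang 157.4520054918184
```

```bash
python3 -m pendant '[[0,0,0.03,0,1],[0,0,0.06,0,1],[0,0,0.06,0,1]]' 80; python3 look.py side 9; python3 look.py wrist 9;  python3 - <<'E'
import cv2
a=cv2.imread("pics/side9.png")[100:190,220:340];cv2.imwrite("pics/s9c.png",cv2.resize(a,None,fx=6,fy=6,interpolation=2))
im=cv2.imread("pics/wrist9.png")[90:290,200:440];cv2.imwrite("pics/w9c.png",cv2.resize(im,None,fx=3,fy=3,interpolation=2))
E
```

```text
clock: 9.15
position: [0.4517, 0.336, 0.0737]
ee_rot: [0.196, 0.981, 0.0, -0.0]
ft_force: [-9.0, -5.9, 19.4]
grip_width: 0.22
9.15 [0.4517 0.336  0.0737] toolx [-9.235e-01  3.835e-01  2.000e-04] q [-0.897  0.339  0.208  1.814 -0.083  0.996  0.522] F [-9.03 -5.9  19.39] M [-1.248  1.683  0.12 ] 0.21967997191447655
9.2 [0.4517 0.336  0.0737] toolx [-9.235e-01  3.836e-01  2.000e-04] q [-0.897  0.339  0.208  1.814 -0.083  0.996  0.522] F [-7.95 -6.24 19.18] M [-1.239  1.66   0.007] 0.21964678182887812
```

View pics/s9c.png

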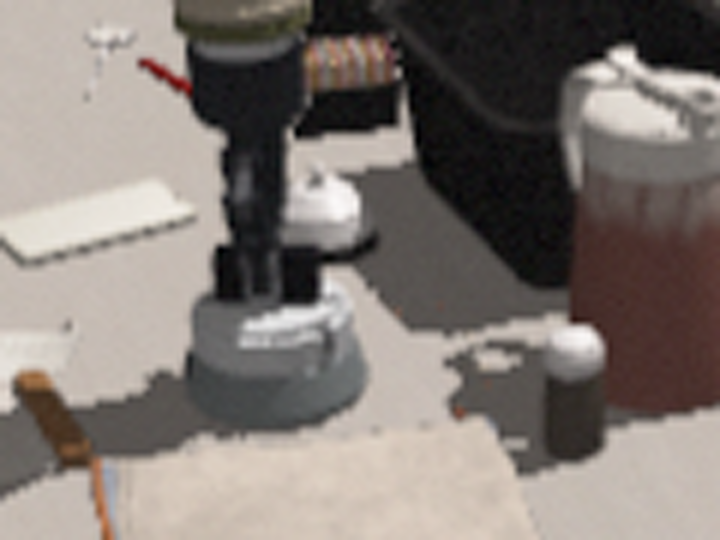

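View pics/w9c.png

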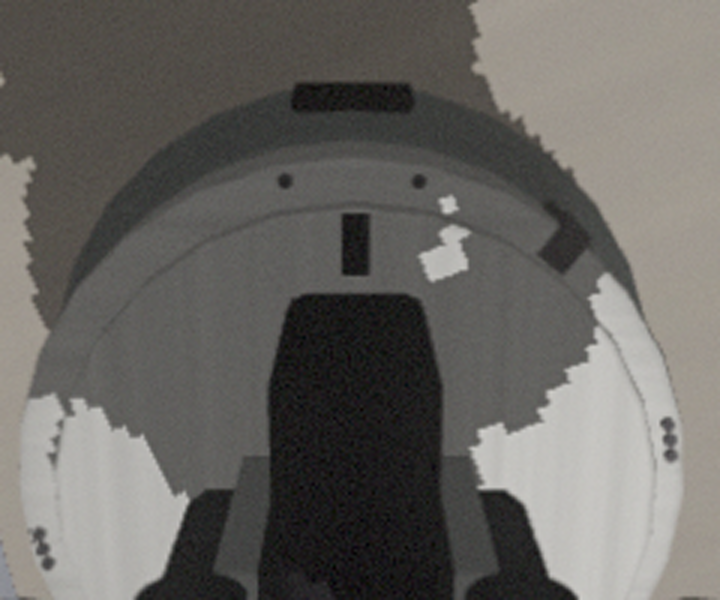

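```bash
python3 -m pendant '[[0,0,-0.04,0,1],[0,0,-0.04,1.0,1],[-0.01,0.01,-0.04,2.0,1],[-0.015,0.01,-0.04,3.0,1],[-0.015,0.01,-0.04,3.0,1]]' 100; python3 look.py wrist 10;  python3 - <<'E'
import cv2
im=cv2.imread("pics/wrist10.png")[90:290,200:440];cv2.imwrite("pics/w10c.png",cv2.resize(im,None,fx=3,fy=3,interpolation=2))
E
```

```text
clock: 9.88
position: [0.4519, 0.3363, 0.0738]
ee_rot: [0.347, 0.938, 0.0, -0.0]
ft_force: [-4.1, -2.1, 6.3]
grip_width: 0.217
9.875 [0.4519 0.3363 0.0738] toolx [-7.591e-01  6.509e-01  6.000e-04] q [-0.94   0.343  0.26   1.815 -0.103  0.998  0.223] F [-4.07 -2.12  6.26] M [-0.274  0.895 -0.025] 0.21690843664112577
```

View pics/w10c.png

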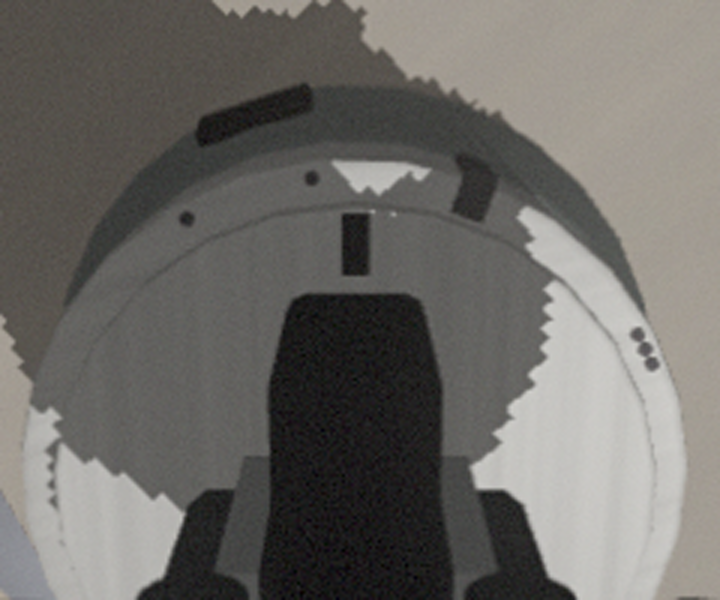

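```bash
python3 -m pendant '[[0,0,0,1.0,1],[-0.01,0.01,0,2.2,1],[-0.01,0.01,0,3.3,1],[-0.01,0.01,0,3.3,1],[-0.01,0.01,0,3.3,1]]' 100; python3 look.py wrist 11;  python3 - <<'E'
import cv2
from h import *
im=cv2.imread("pics/wrist11.png")[90:290,200:440];cv2.imwrite("pics/w11c.png",cv2.resize(im,None,fx=3,fy=3,interpolation=2))
z=np.load("pics/wrist11.npz",allow_pickle=True);o=z['o'].item();T=R.from_quat(o['ee_rot']).as_matrix()
print(np.degrees(np.arctan2(T[1,0],T[0,0])),o['position']+T@[-.0016,-.00104,.0118])
E
```

```text
clock: 10.55
position: [0.4526, 0.3367, 0.0738]
ee_rot: [0.502, 0.865, 0.0, -0.0]
ft_force: [-2.8, 0.8, 5.1]
grip_width: 0.218
10.55 [0.4526 0.3367 0.0738] toolx [-0.4959  0.8684  0.0009] q [-0.987  0.347  0.316  1.816 -0.127  0.998 -0.101] F [-2.77  0.77  5.08] M [0.017 0.762 0.079] 0.2180728604328739
119.7295260775954 [0.45244402 0.33484002 0.06201077]
```

View pics/w11c.png

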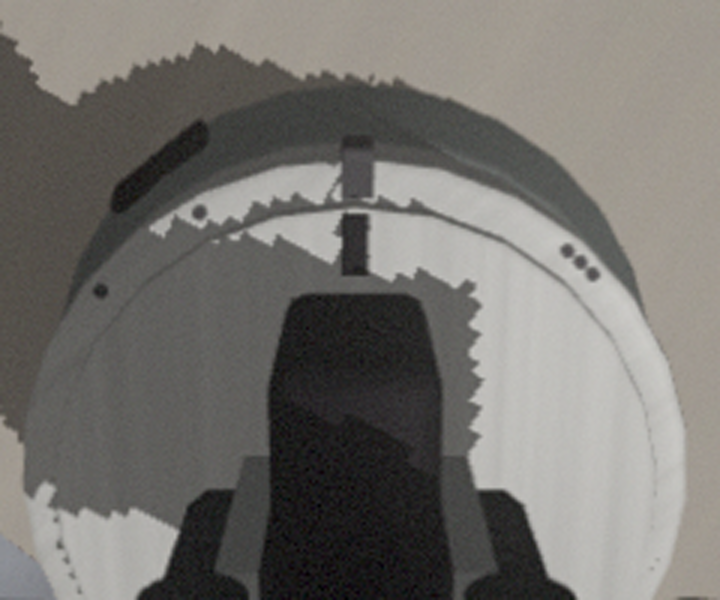

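```bash
for i in 1 2; do python3 -m pendant '[[0,0,0,0,1],[0,0,0,0,1],[0,0,0,0,1]]' 100 >/dev/null; python3 -c "
from workcell import manip
o=manip.get_obs();print(o['clock'],o['position'],o['ft_force'],o['torque'],o['tau'][6],o['joint_velocities'].round(3))"; done
python3 look.py side 12;python3 look.py wrist 12; python3 - <<'E'
import numpy as np
for n in (5,8,9,10,11,12):
    o=np.load(f"pics/wrist{n}.npz",allow_pickle=True)['o'].item();print(n,o['tau'].round(2),o['torque'].round(3))
import cv2
a=cv2.imread("pics/side12.png")[50:330,200:480];cv2.imwrite("pics/s12c.png",cv2.resize(a,None,fx=2.1,fy=2.1,interpolation=2))
E
```

```text
10.975 [0.45254461 0.33677306 0.07383936] [-3.16578879  0.05695972  5.54364496] [-4.20570869e-05  7.51712233e-01  3.82000282e-02] -0.06126423832029104 [ 0.    -0.001  0.001 -0.     0.001  0.002 -0.002]
11.35 [0.45253967 0.3367434  0.07381707] [-4.05374597 -0.48919901  4.47077823] [0.01885575 0.77031824 0.06099987] -0.060866447165608406 [-0.001 -0.001 -0.     0.001  0.001  0.    -0.   ]
11.35 [0.4525 0.3367 0.0738] toolx [-0.496   0.8683  0.001 ] q [-0.987  0.347  0.316  1.816 -0.127  0.998 -0.1  ] F [-4.05 -0.49  4.47] M [0.019 0.77  0.061] 0.21996351671982095
11.4 [0.4526 0.3367 0.0738] toolx [-0.4959  0.8684  0.001 ] q [-0.987  0.347  0.316  1.816 -0.127  0.998 -0.1  ] F [-2.79  0.76  5.19] M [0.002 0.763 0.   ] 0.218775529712158
5 [-9.000e-01 -5.165e+01  1.810e+00 -3.910e+01 -4.000e-02 -1.000e-02
  1.000e-02] [-0.022  0.004 -0.011]
8 [ 2.000e-02 -5.676e+01  3.650e+00 -3.430e+01  1.000e-02  1.000e-02
  1.000e-02] [-0.091 -0.022 -0.029]
9 [-1.300e-01 -4.704e+01  3.010e+00 -3.160e+01 -2.000e-02 -3.260e+00
 -4.000e-02] [-1.239  1.66   0.007]
10 [  0.2  -52.83   4.68 -33.51   0.28  -1.38  -0.79] [-0.274  0.895 -0.025]
11 [  0.99 -52.56   5.97 -32.89   0.56  -0.92  -0.06] [0.017 0.762 0.079]
12 [  1.14 -52.57   6.01 -32.89   0.55  -0.93  -0.06] [0.002 0.763 0.   ]
```

View pics/s12c.png

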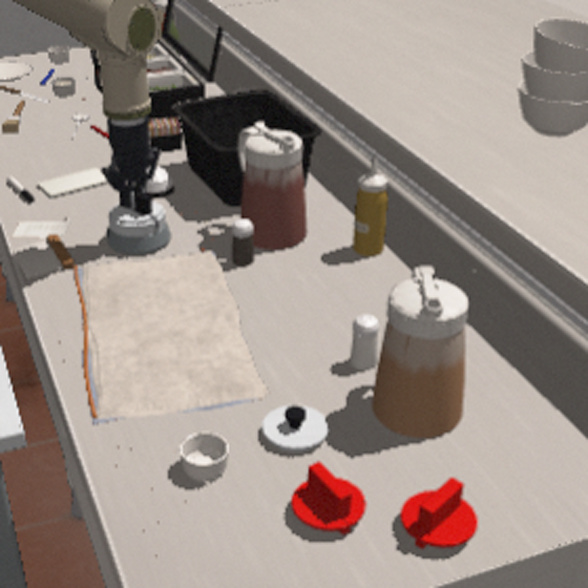

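```bash
python3 - <<'E'
from h import *
z=np.load("pics/wrist12.npz",allow_pickle=True);P=z['P'];o=z['o'].item()
d=P[...,:2]-[.4524,.3343];r=np.hypot(d[...,0],d[...,1])
a=P[(r>.036)&(r<.045)&(P[...,2]<.08)&(P[...,2]>.03)];b=P[(r>.0485)&(r<.053)&(P[...,2]<.08)&(P[...,2]>.03)]
for q in(a,b):
    A=np.c_[q[:,:2]-[.4524,.3343],np.ones(len(q))];k=np.linalg.lstsq(A,q[:,2],rcond=None)[0];print(len(q),np.median(q[:,2]),k)
uv=np.array([[355,245],[357,168]])/3+[200,90]
for u,zz in zip(uv,(.068,.063)):
    x=plane(z['c'].item(),[u],zz)[0];e=x[:2]-[.4524,.3343];print(x,np.hypot(*e),np.degrees(np.arctan2(e[1],e[0])))
E
```

```text
6831 0.0680837678859654 [-0.00352276  0.00591357  0.06797364]
4208 0.06209189454247535 [ 0.00458304 -0.00541501  0.06210355]
[0.43235126 0.37019855 0.068     ] 0.041117607837370826 119.18262970467116
[0.42744708 0.37937693 0.063     ] 0.05152259315963097 118.96729066531894
```

```bash
python3 -c "
from workcell import hand_in,manip
print(hand_in());o=manip.get_obs();print(o['clock'],o['position'],o['grip_width'])"
```

```text
the job is handed in; nothing more can be done
None
the job is handed in; nothing more can be done
```

I gripped the lid by its bar handle, dropped it into the mill's slots until it seated, and turned it clockwise to the bar mark. I handed in at about 11.4 s with the gripper still holding at 100 N.

Last checks before handing in:
- **Seating:** the flange top measured 68.0 mm and the collar 62.1 mm. With the 6 mm flange, that means the lid sits flat on the collar, with a tilt well under 1°. The lid centre was within about 1 mm of the mill axis.
- **Turn:** the lid's pointer was at 119.2° and the mark at 119.0°, about 38° clockwise from the slots. I felt no click, and the joints were at rest.
- **Other objects:** the side picture showed the storage lid, both shakers, the ramekin and the red look-alikes standing where they started. I compared them by eye and did not measure them.

One reading disagreed: the wrist moment about vertical was only 0.00 to 0.08 N m, against the spring's expected 0.23 N m. Flange friction under the roughly 5 N I was still pushing down may explain it. I could not read the drive ring directly, so I inferred its position from the seating and the lid's angle.

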